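# Gauge the filler nozzles

## Robot

A 7-joint arm with a two-finger parallel gripper is mounted at the origin on the work surface. World frame = base frame: x ahead of the robot, y to its left, z up, the work surface at z = 0. Lengths are in m, angles in rad, forces in N, time in s.
With the tool pointing down it reaches from about 0.35 to 0.9 m from the base axis. Payload 8.1 kg.
Tool frame: the origin (TCP) lies midway between the tips of the shut fingers; the grasp point (between the pads) lies arm.grasp_offset behind it (arm.grasp_offset is the distance from the TCP to the grasp point, in m); z points along the fingers, y is the line along which they close (so a half turn about z gives the same grasp; the last joint's range is limited). The gripper opens to 92 mm and grips with 3 to 60 N. Pads are 19 mm wide; open, the fingers measure 130 mm over their backs; the gripper's body (75 mm by 190 mm) begins 47 mm behind the grasp point.
Start: joints at [-1.272, 0.434, 0.025, 1.573, -0.012, 1.134, -0.075], TCP at [0.244, 0.575, 0.191] pointing down, gripper open.
Joint ranges: [-2.62, 2.62], [-0.44, 2.09], [-1.27, 1.32], [0.08, 2.57], [-1.32, 4.46], [0.12, 2], [-2.74, 2.74]. Speed limits (rad/s): [2.22, 2.22, 3.01, 3.01, 3.14, 3.14, 3.14].

## Interface

Orientations are given as a rotation vector (axis times angle).
In Python, from cell import observe, imaging, arm gives the robot as it stands.
- The arm moves only by the tool apply_moves, never from a script. Its argument "commands" is a list of rows, each a list of 5 numbers: the opening in per cent of the stroke, from 0 (shut) to 100 (fully open), then the shift along the world's x, y, z in units of 0.06 m (1.0 is 0.06 m), then the turn about the world's z in units of 0.5 rad (1.0 is 0.5 rad). A call has 1 to 12 rows; each row shifts and turns the commanded pose from where the row before left it; what a row does not reach is not made up. A row lasts 1/8 s, in which the tool goes at most 62.5 mm and 10.7 degrees, less where a joint would pass 70% of its speed; a pose out of reach is approached as far as the arm can. A call with a number of a shift or a turn outside -1 to 1 is refused whole. A call with a gripper value outside its range is refused whole. The fingers move at their own pace and stop on an object; "newtons" is the grip in N (left out, the last holds). Time passes only in rows, so rows that do not move let the fingers close. It gives the time, the measured TCP pose, the force, the opening and the grip force at its end, in the units of the state.
- observe(): the state, without advancing time (a new reading comes with each control period).
- imaging.get_image(name): name is "scene" or "top" or "wrist"; returns (picture, depth): 420x560x3 uint8, red, green, blue; 420x560 float32, m along the optical axis (not along the pixel's ray), 0 where there is no reading.
- imaging.camera_params(name): a dict with "camera_matrix" (3x3 intrinsics, pixels), "origin" and "rotation" of the camera in the world; the wrist camera has in their place "tool_from_camera" (4x4, takes a point from camera to tool coordinates, whose origin is the TCP and whose axes are the flange's). Camera axes: x right, y up, looking along -z (the intrinsics and any distortion apply to the point x, -y, -z); pixel columns grow to the right and rows downward; lengths in m; the calibration is good to about 2 mm. A picture is of the moment at which its call begins: read the wrist's pose just before it. camera_params takes no time and is no camera call.
- arm.sign_off(): hands the job in; it is judged then, once.
The state is a dict: "clock": time; "joints": joint angles; "dq": joint speeds; "joint_efforts": joint torques, N m; "position": TCP position; "ee_rot": TCP orientation; "force": force on the tool from outside, world axes, zero at the start; "ft_torque": the same for the moment, N m; "width": opening from 0.0 (shut) to 1.0 (fully open); "gripper_force": force on a finger pad.
Only numpy, scipy, OpenCV 4.12 (cv2) and the standard library are available. Lean on these libraries where they do the work, as an engineer would, in place of code of your own. Each camera call takes 0.05 s, during which the arm holds its last target. There are 200 camera calls.

## Task

One or more of the three filler nozzles on the white board may still have the long restrictor sleeve inside. Working along the board from left to right (as seen from the robot), feed the 16 mm plug gauge from the stand gently into each mouth until it comes to a firm stop, never forcing it. Stand any nozzle that stops the gauge part-way upright in the steel pan, leave in their pockets those that take it up to its shoulder, put the gauge back fully home in its own hole in the stand, and leave everything else on the bench alone.

Things in the scene. Friction and masses are not known exactly. Their poses are not given: they have to be found in the camera images.
- board: the white nozzle board, fixed: 100 x 260 x 22 mm, its long side across the bench, with three round pockets 46 mm wide and 8 mm deep, 80 mm apart along its y; origin under its centre, x away from the robot, y to the left, z up
- place_left (a point): the left pocket of the white board as seen from the robot (left is towards +y): the point on the pocket's axis 60 mm above its floor (52 mm above the board's top), level with the mouth of a nozzle standing there; the nozzle may sit up to 2 mm off this axis. Axes as the board's
- place_middle (a point): the middle pocket of the white board as seen from the robot (left is towards +y): the point on the pocket's axis 60 mm above its floor (52 mm above the board's top), level with the mouth of a nozzle standing there; the nozzle may sit up to 2 mm off this axis. Axes as the board's
- place_right (a point): the right pocket of the white board as seen from the robot (left is towards +y): the point on the pocket's axis 60 mm above its floor (52 mm above the board's top), level with the mouth of a nozzle standing there; the nozzle may sit up to 2 mm off this axis. Axes as the board's
- nozzle_a_centre (a point): centre of a steel nozzle standing spout up in a pocket (which one varies), 30 mm above its underside, 30 mm below its mouth; z up. Flange 42 mm wide, 12 mm tall at the bottom, then a round spout 30 mm wide (grip here); 60 mm tall, about 0.3 kg. Bore 17.6 mm; loose inside rests an 11 mm restrictor sleeve, its top 47 mm below the mouth if short, 20 mm if long: alike outside; which has a long one is unknown
- nozzle_b_centre (a point): centre of a steel nozzle standing spout up in a pocket (which one varies), 30 mm above its underside, 30 mm below its mouth; z up. Flange 42 mm wide, 12 mm tall at the bottom, then a round spout 30 mm wide (grip here); 60 mm tall, about 0.3 kg. Bore 17.6 mm; loose inside rests an 11 mm restrictor sleeve, its top 47 mm below the mouth if short, 20 mm if long: alike outside; which has a long one is unknown
- nozzle_c_centre (a point): centre of a steel nozzle standing spout up in a pocket (which one varies), 30 mm above its underside, 30 mm below its mouth; z up. Flange 42 mm wide, 12 mm tall at the bottom, then a round spout 30 mm wide (grip here); 60 mm tall, about 0.3 kg. Bore 17.6 mm; loose inside rests an 11 mm restrictor sleeve, its top 47 mm below the mouth if short, 20 mm if long: alike outside; which has a long one is unknown
- nozzle_a: nozzle_a again; origin at the centre of its underside, z up along the bore
- nozzle_b: nozzle_b again; origin at the centre of its underside, z up along the bore
- nozzle_c: nozzle_c again; origin at the centre of its underside, z up along the bore
- gauge_grip (a point): half-way up the handle of the 16 mm plug gauge, on its axis, 71 mm above the tip, 33 mm above the shoulder's underside; z from tip to handle. The gauge stands pin down in the stand, 104 mm long, about 0.16 kg: pin 16 mm wide, 38 mm long, its tip chamfered 1.2 mm; a shoulder 25 mm wide, 5 mm thick; a ridged round aluminium handle 22 mm wide, 61 mm long
- gauge: the same 16 mm gauge; origin at its tip, z towards the handle. In a nozzle with a short sleeve the pin goes in its whole 38 mm, until the shoulder lands on the mouth; on a long sleeve it stops 20 mm in. The parts are rigid: feed slowly, for forces rise fast at a stop
- gauge_tip (a point): the centre of the tip of the 16 mm gauge's pin
- stand_hole (a point): mouth of the 16 mm gauge's own hole, level with the top of the grey gauge stand. The stand is fixed, 75 x 160 x 50 mm, with two holes 80 mm apart along its y: this one, 20 mm wide and 45 mm deep, at +y, and a 24 mm one at -y with the other gauge. A gauge fully home rests with its shoulder on the stand's top, its pin 38 mm deep. z up
- pan_floor (a point): the centre of the inner floor of the open stainless pan, 162 (x) x 176 (y) x 65 mm outside, walls and floor 3 mm thick, fixed and empty; z up. Pan and gauge stand may change sides of the bench
- gauge20_grip (a point): a bystander: the bigger 20 mm plug gauge in the stand's other hole, its handle 27 mm across; the point is half-way up the handle, like the other's
- clamp_centre (a point): a bystander: a steel pipe clamp ring 60 mm across and 16 mm tall lying on the bench; the point is its centre
- brush_middle (a point): a bystander: a nozzle brush 205 mm long and 18 mm thick lying on the bench; the point is its middle, x along it
- spatula: a bystander: a black spatula lying on the bench beyond the board; x along it
- jug: a bystander: a clear measuring jug with a handle, 110 mm wide and 160 mm tall; origin under its centre
- cup: a bystander: a steel cup 84 mm wide and 75 mm tall; origin under its centre
- spray: a bystander: a white bottle with a blue cap, 64 mm wide and 170 mm tall; origin under its centre
Mind the look-alikes: they are no part of the job. What is shaped like the nozzle_a but purple is not meant.

How it is judged:
By the outcome, as a careful person would: the job done as asked, in the order asked, and still so for the second after the job is handed in, with the robot touching nothing.
It also fails if it takes over 72 s, if anything falls off the work surface, if the arm or the gripper's body presses on something with over 40 N, if the wrist force passes 120 N, or if a joint passes its speed limit or range.

## Working session

There is one attempt and no reset: what is moved stays moved. The work goes in short steps, Python scripts to look and compute and a tool call to move; the robot and the scene stay as the last step left them, time stands still between calls to the robot, and variables do not carry over. Pictures are saved under pics/ and viewed, at most 10 in all, crops included, and the job is handed in when it is done.

Besides the shell and the picture viewer there is one more tool, called after ">>>" by a JSON object that holds its "op" and its "data", one argument or row to a line. apply_moves: Moves the arm, as the interface text tells. Its arguments: {"type":"object","properties":{"commands":{"type":"array"},"newtons":{"type":"number"}},"required":["commands"]}

```bash
mkdir -p pics; cat > h.py <<'E'
import numpy as np, cv2
from scipy.spatial.transform import Rotation as R
from cell import observe, imaging, arm
def snap(name, fn=None):
    s=observe(); im,d=imaging.get_image(name); p=imaging.camera_params(name)
    K=np.array(p["camera_matrix"])
    if "tool_from_camera" in p:
        T=np.array(p["tool_from_camera"]); Rt=R.from_rotvec(s["ee_rot"]).as_matrix()
        Rc=Rt@T[:3,:3]; o=Rt@T[:3,3]+np.array(s["position"])
    else: Rc=np.array(p["rotation"]); o=np.array(p["origin"])
    if Rc.shape!=(3,3): Rc=R.from_rotvec(Rc.ravel()).as_matrix()
    if fn: cv2.imwrite("pics/"+fn,im[:,:,::-1])
    return im,d,K,Rc,o,p
def cloud(d,K,Rc,o):
    v,u=np.mgrid[:d.shape[0],:d.shape[1]]
    x=(u-K[0,2])/K[0,0]*d; y=(v-K[1,2])/K[1,1]*d
    return np.stack([x,-y,-d],-1)@Rc.T+o
def ray(u,v,z,K,Rc,o):
    r=Rc@np.array([(u-K[0,2])/K[0,0],-(v-K[1,2])/K[1,1],-1]); return o+r*(z-o[2])/r[2]
E
python3 - <<'E'
from h import *
s=observe(); print({k:np.round(v,3) for k,v in s.items()}, arm.grasp_offset)
for n in("top","scene"):
    im,d,K,Rc,o,p=snap(n,n+"0.png"); print(n,p.keys(),o.round(3),K.round(1).tolist(),[ (k,v) for k,v in p.items() if 'dist' in k])
    np.savez(n+".npz",im=im,d=d,K=K,Rc=Rc,o=o)
E
```

```text
{'clock': np.float64(0.0), 'joints': array([-1.272,  0.435,  0.025,  1.574, -0.012,  1.134, -0.075]), 'dq': array([ 0.   ,  0.001, -0.   , -0.   ,  0.   , -0.002, -0.001]), 'joint_efforts': array([ 1.0000e-03, -6.6785e+01,  9.8500e-01, -3.1445e+01, -6.1000e-02,
        4.3000e-02,  0.0000e+00]), 'position': array([0.244, 0.575, 0.19 ]), 'ee_rot': array([-6.270e-01, -3.078e+00,  3.000e-03]), 'force': array([0.107, 1.09 , 0.096]), 'ft_torque': array([-0.025,  0.003,  0.007]), 'gripper_force': np.float64(0.0), 'width': np.float64(1.002)} 0.0188
top dict_keys(['camera_matrix', 'origin', 'rotation']) [0.428 0.019 0.975] [[391.1, 0.0, 278.6], [0.0, 391.1, 206.5], [0.0, 0.0, 1.0]] []
scene dict_keys(['camera_matrix', 'origin', 'rotation']) [0.992 0.747 0.7  ] [[431.7, 0.0, 278.8], [0.0, 431.7, 209.3], [0.0, 0.0, 1.0]] []
```

View pics/top0.png

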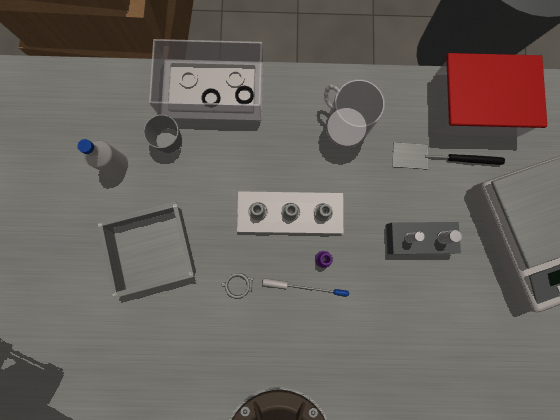

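View pics/scene0.png

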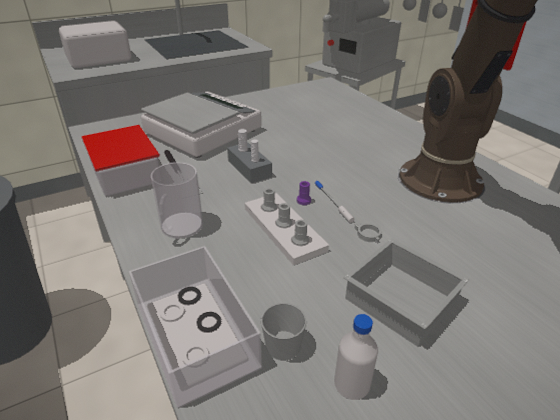

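The top view shows the board with nozzles at about (258,210), (291,210) and (325,210). The stand is at (424,238), with the 16 mm gauge at (419,237) and the 20 mm one at (453,237), and the pan is at (148,252), slightly turned. The scene view agrees. Next I measure them by depth.

```bash
python3 - <<'E'
from h import *
z=np.load("top.npz"); im,d,K,Rc,o=[z[k] for k in("im","d","K","Rc","o")]
P=cloud(d,K,Rc,o); Z=P[...,2]
def blob(u0,u1,v0,v1,za,zb,name,mina=15):
    m=np.zeros(Z.shape,np.uint8); s=np.s_[v0:v1,u0:u1]; m[s]=((Z[s]>za)&(Z[s]<zb))
    n,l,st,c=cv2.connectedComponentsWithStats(m)
    for i in range(1,n):
        if st[i,4]>=mina:
            q=P[l==i]; (cx,cy),wh,a=cv2.minAreaRect((q[:,:2]*1000).astype(np.float32))
            print(name,st[i,4],"px",c[i].round(1),"mean",q.mean(0).round(4),"rect",np.round([cx,cy],1),np.round(wh,1),round(a,1),"z",np.percentile(q[:,2],[5,50,95]).round(4))
blob(225,355,180,245,.066,.085,"noz",10)
blob(225,355,180,245,.017,.028,"board")
blob(380,470,210,265,.1,.13,"gauge",5)
blob(380,470,210,265,.045,.056,"stand")
blob(90,200,195,305,.055,.072,"panrim")
blob(105,190,215,290,-.002,.01,"panfloor",500)
blob(310,340,245,275,.02,.08,"purple")
E
```

```text
noz 87 px [256.6 208.9] mean [0.5434 0.0618 0.0725] rect [543.2  61.9] [28.5 25.7] 0.5 z [0.069  0.0729 0.075 ]
noz 88 px [290.7 209.4] mean [ 0.544  -0.0177  0.0725] rect [543.9 -18.4] [28.  28.4] 46.0 z [0.0686 0.0728 0.0753]
noz 89 px [325.  209.8] mean [ 0.5449 -0.0975  0.0726] rect [544.4 -97.6] [28.4 28. ] 0.6 z [0.0693 0.0727 0.0757]
board 3588 px [289.6 212.2] mean [ 0.5436 -0.0172  0.0213] rect [544.7 -17.3] [100.6 259.1] 0.4 z [0.0184 0.0212 0.0245]
board 16 px [256.4 209.4] mean [0.5484 0.0645 0.0226] rect [548.6  64.5] [ 6.7 14.1] 39.5 z [0.0173 0.0234 0.0262]
gauge 147 px [453.8 235.8] mean [ 0.4878 -0.3781  0.1133] rect [ 488.  -379.3] [25.3 26.2] 44.0 z [0.103  0.1148 0.1171]
gauge 94 px [417.9 236.2] mean [ 0.4852 -0.2983  0.1131] rect [ 485.  -299.4] [19.7 19.8] 84.9 z [0.1036 0.1148 0.1173]
stand 1756 px [423.4 237.8] mean [ 0.4861 -0.3349  0.0493] rect [ 487.1 -340.4] [ 73.9 161.3] 1.2 z [0.0465 0.0493 0.0522]
panrim 1598 px [142.7 249.1] mean [0.4459 0.3219 0.0645] rect [446.6 317.7] [180.6 189. ] 16.1 z [0.0601 0.0648 0.0674]
panfloor 4009 px [149.2 250.3] mean [0.444  0.3265 0.0021] rect [445.4 325.2] [155.2 157.8] 16.2 z [-0.0007  0.002   0.0051]
purple 122 px [324.9 258.9] mean [ 0.4315 -0.1004  0.0529] rect [ 431.5 -100.9] [28.4 28.3] 45.2 z [0.0269 0.058  0.0614]
```

>>> {"op": "apply_moves", "data": {
  "commands": [
    [65,0,0,0.65,0],
    [65,0.4,-0.7,0,-0.292],
    [65,0.45,-0.77,0,-0.292],
    [65,0.45,-0.77,0,-0.292],
    [65,0.45,-0.77,0,-0.292],
    [65,0.45,-0.77,0,-0.292],
    [65,0.45,-0.77,0,-0.292],
    [65,0.45,-0.77,0,-0.292],
    [65,0.45,-0.77,0,-0.292],
    [65,0.45,-0.77,0,0],
    [65,0.45,-0.77,0,0],
    [65,0.45,-0.77,0,0]
  ]
}}

```text
clock: 1.6
position: [0.5389, 0.0698, 0.2296]
ee_rot: [-2.22, -2.223, 0.0]
force: [0.7, 0.7, 0.1]
width: 0.651
gripper_force: 0.0
```

```bash
python3 - <<'E'
from h import *
im,d,K,Rc,o,p=snap("wrist","w1.png"); np.savez("w1.npz",im=im,d=d,K=K,Rc=Rc,o=o)
print(np.array(p["tool_from_camera"]).round(4).tolist(), K.round(1).tolist(), o, observe()["position"])
P=cloud(d,K,Rc,o); print(P[210,280],np.nanmin(d[d>0]))
E
```

```text
[[-0.0001, 0.9528, 0.3035, 0.0835], [1.0, 0.0001, 0.0001, 0.0005], [0.0, 0.3035, -0.9528, -0.1932], [0.0, 0.0, 0.0, 1.0]] [[294.0, 0.0, 277.7], [0.0, 294.0, 212.2], [0.0, 0.0, 1.0]] [0.53931573 0.15327259 0.4227868 ] [0.54184677 0.0615565  0.23001911]
[0.54262741 0.02865162 0.02107186] 0.056676645
```

View pics/w1.png

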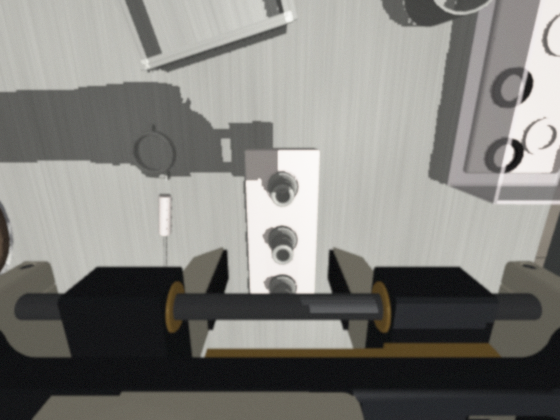

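The wrist view shows the left, middle and right nozzles at about (283,188), (283,240) and (283,285). The arm was still settling, so I re-take it settled and fit the mouths.

```bash
python3 - <<'E'
from h import *
im,d,K,Rc,o,p=snap("wrist"); im,d,K,Rc,o,p=snap("wrist"); np.savez("w1.npz",im=im,d=d,K=K,Rc=Rc,o=o)
s=observe();print(s["position"],s["clock"])
P=cloud(d,K,Rc,o)
m=((P[...,2]>.066)&(P[...,2]<.080)).astype(np.uint8); m[:,:250]=0;m[:,320:]=0
n,l,st,c=cv2.connectedComponentsWithStats(m)
for i in range(1,n):
    if st[i,4]>15:
        q=P[l==i]; (cx,cy),r=cv2.minEnclosingCircle((q[:,:2]*1000).astype(np.float32)); print(st[i],c[i].round(1),q.mean(0).round(4),round(cx,1),round(cy,1),round(r,1))
a=cv2.resize(im[165:300,240:330],None,fx=4,fy=4,interpolation=cv2.INTER_CUBIC)[:,:,::-1]
b=cv2.applyColorMap(cv2.convertScaleAbs(np.nan_to_num(cv2.resize(P[165:300,240:330,2],None,fx=4,fy=4,interpolation=0))*1000,alpha=2.5),cv2.COLORMAP_JET)
cv2.imwrite("pics/w2.png",np.hstack([a,b]))
E
```

```text
[0.53918977 0.06769734 0.22951423] 1.75
[269 179  24  24 327] [280.5 190.4] [0.5446 0.0636 0.0725] 544.7 62.8 14.9
[270 239  23  22 295] [281.1 249.5] [ 0.545  -0.0158  0.0721] 544.9 -16.9 14.9
[276 292  12   2  16] [281.5 292.7] [ 0.5452 -0.0833  0.0681] 545.3 -85.0 7.7
```

View pics/w2.png

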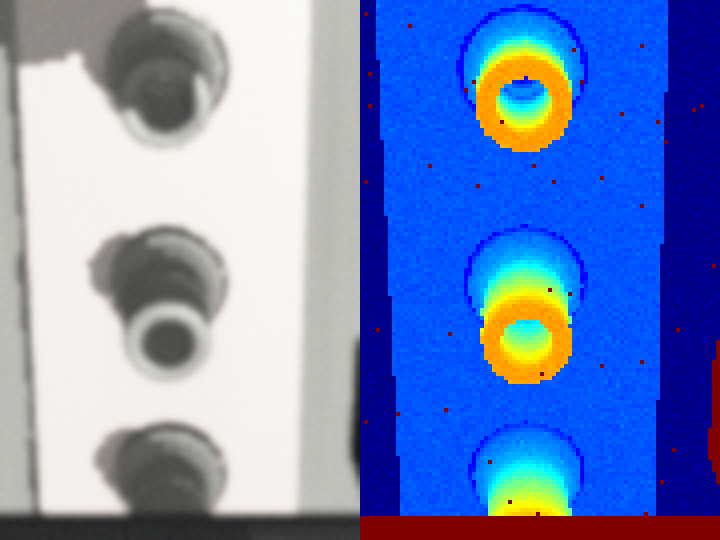

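Both depth rings are clean circles with r=14.9 mm at z≈0.073, as they should be. I move on to see the middle and right ones.

>>> {"op": "apply_moves", "data": {
  "commands": [
    [65,0.1,-0.7,0,0],
    [65,0,-0.7,0,0],
    [65,0,0,0,0],
    [65,0,0,0,0]
  ]
}}

```text
clock: 2.25
position: [0.5441, -0.0111, 0.2295]
ee_rot: [-2.218, -2.223, -0.0]
force: [-0.3, 0.3, -0.5]
width: 0.649
gripper_force: 0.0
```

```bash
cat >> h.py <<'E'
def rings(za,zb,u0=200,u1=360,mina=60):
    im,d,K,Rc,o,p=snap("wrist"); P=cloud(d,K,Rc,o)
    m=((P[...,2]>za)&(P[...,2]<zb)).astype(np.uint8); m[:,:u0]=0;m[:,u1:]=0
    n,l,st,c=cv2.connectedComponentsWithStats(m); out=[]
    for i in range(1,n):
        if st[i,4]>mina:
            q=P[l==i]; (cx,cy),r=cv2.minEnclosingCircle((q[:,:2]*1000).astype(np.float32)); out.append([cx,cy,r,np.median(q[:,2])*1000,st[i,4]])
    return np.array(out).round(1).tolist()
E
python3 - <<'E'
from h import *
for i in range(5): s=observe(); print(s["position"].__class__,np.round(s["position"],4),s["dq"].round(3)[:3],rings(.068,.078))
E
```

```text
<class 'numpy.ndarray'> [ 0.5441 -0.0111  0.2295] [-0.015  0.005 -0.011] [[544.7, 62.7, 14.7, 73.1, 344.0], [545.2, -17.2, 14.8, 72.8, 307.0], [545.8, -96.8, 14.9, 72.8, 274.0]]
<class 'numpy.ndarray'> [ 0.5442 -0.0107  0.2295] [-0.007 -0.001 -0.002] [[544.7, 62.6, 14.7, 73.1, 357.0], [545.2, -17.2, 14.9, 73.0, 300.0], [545.7, -96.9, 14.9, 72.7, 277.0]]
<class 'numpy.ndarray'> [ 0.5443 -0.0107  0.2295] [-0.002  0.001  0.003] [[544.5, 62.6, 14.8, 73.0, 354.0], [545.3, -17.3, 15.0, 72.8, 299.0], [545.7, -96.9, 14.9, 72.9, 269.0]]
<class 'numpy.ndarray'> [ 0.5443 -0.0109  0.2296] [ 0.002 -0.     0.006] [[544.7, 62.7, 14.8, 73.0, 348.0], [545.2, -17.1, 14.8, 72.9, 303.0], [545.7, -96.9, 14.8, 72.8, 270.0]]
<class 'numpy.ndarray'> [ 0.5444 -0.0112  0.2296] [ 0.003 -0.001  0.007] [[544.6, 62.6, 14.7, 73.1, 350.0], [545.2, -17.0, 14.9, 73.0, 318.0], [545.7, -97.0, 14.9, 72.8, 279.0]]
```

>>> {"op": "apply_moves", "data": {
  "commands": [
    [65,-0.16,-0.8,0.12,0],
    [65,-0.16,-0.8,0.12,0],
    [65,-0.16,-0.8,0.12,0],
    [65,-0.16,-0.8,0.12,0],
    [65,-0.16,-0.8,0.12,0],
    [65,-0.16,-0.8,0.12,0],
    [65,0,0,0,0],
    [65,0,0,0,0]
  ]
}}

```text
clock: 3.5
position: [0.4872, -0.2999, 0.2727]
ee_rot: [-2.219, -2.223, -0.001]
force: [0.1, 0.7, -0.6]
width: 0.65
gripper_force: 0.0
```

```bash
python3 - <<'E'
from h import *
for i in range(3): print(np.round(observe()["position"],4),rings(.109,.121))
print(rings(.045,.053,mina=300))
E
```

```text
[ 0.4872 -0.2999  0.2727] [[486.6, -299.7, 10.9, 115.1, 246.0], [488.6, -379.7, 13.7, 115.1, 324.0]]
[ 0.4875 -0.2992  0.2726] [[486.5, -299.7, 10.8, 115.2, 250.0], [489.0, -379.6, 13.5, 115.1, 322.0]]
[ 0.4875 -0.299   0.2726] [[486.7, -299.9, 10.8, 115.2, 248.0], [488.8, -379.9, 13.5, 115.1, 324.0]]
[[487.2, -340.1, 87.4, 49.2, 4270.0]]
```

>>> {"op": "apply_moves", "data": {
  "commands": [
    [60,-0.01,-0.01,-0.5,0],
    [60,0,0,-0.8,0],
    [60,0,0,-0.8,0],
    [60,0,0,-0.8,0],
    [60,0,0,-0.4,0],
    [60,0,0,-0.17,0],
    [60,0,0,0,0],
    [60,0,0,0,0]
  ],
  "newtons": 20
}}

```text
clock: 4.7
position: [0.4871, -0.3017, 0.0659]
ee_rot: [2.219, 2.222, 0.001]
force: [0.7, -0.6, 0.5]
width: 0.598
gripper_force: 0.0
```

>>> {"op": "apply_moves", "data": {
  "commands": [
    [0,0,0,-0.03,0],
    [0,0,0,0,0],
    [0,0,0,0,0],
    [0,0,0,0,0],
    [0,0,0,0,0],
    [0,0,0,0,0]
  ],
  "newtons": 20
}}

```text
clock: 5.45
position: [0.4864, -0.3014, 0.0631]
ee_rot: [2.22, 2.222, 0.0]
force: [-0.7, 0.3, 0.6]
width: 0.229
gripper_force: 20.0
```

```bash
python3 - <<'E'
from h import *
for i in range(3):
    s=observe(); print(np.round(s["position"],4),s["force"].round(2),s["width"],s["gripper_force"],rings(.109,.121))
E
```

```text
[ 0.4864 -0.3014  0.0631] [-0.68  0.33  0.59] 0.22863348833786287 20.00036269426346 [[486.7, -290.5, 27.7, 115.1, 1976.0]]
[ 0.4864 -0.3014  0.063 ] [0.22 0.11 1.42] 0.2312962176085881 20.00043511390686 [[486.8, -290.0, 27.6, 115.1, 1962.0]]
[ 0.4864 -0.3014  0.063 ] [-0.62 -0.18  2.01] 0.23181853921130918 20.000432431697845 [[486.7, -290.1, 27.7, 115.1, 1969.0]]
```

>>> {"op": "apply_moves", "data": {
  "commands": [
    [0,0,0,0.2,0],
    [0,0,0,0.5,0],
    [0,0,0,0.6,0],
    [0,0,0,0.4,0],
    [0,0.2,0.75,0,0],
    [0,0.2,0.8,0,0],
    [0,0.2,0.8,0,0],
    [0,0.2,0.8,0,0],
    [0,0.17,0.8,0,0],
    [0,0,0.8,0,0],
    [0,0,0.8,0,0],
    [0,0,0.49,0,0]
  ]
}}

```text
clock: 7.1
position: [0.5439, 0.0639, 0.1653]
ee_rot: [-2.217, -2.225, -0.0]
force: [0.5, 0.1, -1.7]
width: 0.23
gripper_force: 20.0
```

>>> {"op": "apply_moves", "data": {
  "commands": [
    [0,0,0,0,0],
    [0,0,0,0,0]
  ]
}}

```text
clock: 7.35
position: [0.5443, 0.06, 0.1653]
ee_rot: [2.221, 2.221, -0.001]
force: [0.6, -0.9, -1.5]
width: 0.232
gripper_force: 20.0
```

```bash
python3 - <<'E'
from h import *
im,d,K,Rc,o,p=snap("wrist")
s=observe(); print(np.round(s["position"],4),s["force"].round(2),s["width"])
P=cloud(d,K,Rc,o); a=im[150:300,220:340]; q=P[150:300,220:340,2]
f=lambda x:cv2.resize(x,None,fx=3.3,fy=3.9,interpolation=0)
cv2.imwrite("pics/w3.png",np.hstack([f(a)[:,:,::-1],cv2.applyColorMap(cv2.convertScaleAbs(f(q)*1000,alpha=1.2),cv2.COLORMAP_JET)]))
np.savez("w3.npz",im=im,d=d,K=K,Rc=Rc,o=o,pos=s["position"])
E
```

```text
[0.5444 0.0596 0.1653] [-0.26 -0.42 -1.6 ] 0.23273255645572477
```

View pics/w3.png

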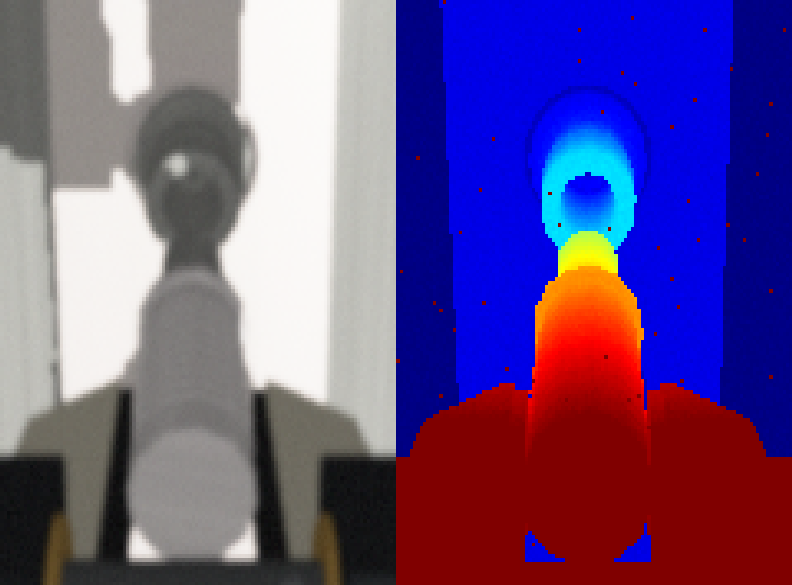

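The held gauge hangs straight, with the pin tip just this side of the left nozzle's mouth in the picture. I fit the pin, handle and mouth axes from this one view.

```bash
cat >> h.py <<'E'
from scipy.optimize import least_squares
def circ(q,r):
    f=least_squares(lambda c:np.hypot(q[:,0]-c[0],q[:,1]-c[1])-r,[q[:,0].mean(),q[:,1].mean()-r/2],loss='soft_l1',f_scale=.5); return f.x
def inhand(z0=None):
    "pin axis, handle axis and mouth under it, mm, camera frame placed by the measured TCP"
    im,d,K,Rc,o,p=snap("wrist"); t=np.array(observe()["position"])*1000; P=cloud(d,K,Rc,o)*1000
    m=np.hypot(P[...,0]-t[0],P[...,1]-t[1])<40; m[:,:240]=0; m[:,320:]=0; m[265:]=0
    tip=t[2]-51; q=P[m]; near=np.abs(q[:,0]-t[0])<14
    pin=q[near&(q[:,2]>tip+4)&(q[:,2]<tip+33)&(np.hypot(q[:,0]-t[0],q[:,1]-t[1])<14)]; h=q[near&(q[:,2]>tip+46)&(q[:,2]<tip+75)]
    mo=q[(np.abs(q[:,2]-73)<2.5)]
    ml=mo[:,1]
    hull=cv2.convexHull(mo[:,:2].astype(np.float32))[:,0]
    print("tcp",t.round(1),"pin",circ(pin,8).round(2),len(pin),"handle",circ(h,11).round(2),len(h),"mouth",circ(hull[hull[:,1]>np.median(ml)-8],15).round(2),len(mo),"mec",[np.round(v,1) for v in cv2.minEnclosingCircle(mo[:,:2].astype(np.float32))])
E
python3 - <<'E'
from h import *
for i in range(2): inhand()
E
```

```text
tcp [544.5  59.5 165.2] pin [544.73  60.77] 127 handle [544.7   60.58] 478 mouth [544.71  62.24] 351 mec [array([544.7,  63. ]), np.float64(14.9)]
tcp [544.5  59.5 165.2] pin [544.79  60.68] 130 handle [544.78  60.51] 475 mouth [544.57  62.23] 344 mec [array([544.5,  62.9]), np.float64(14.7)]
```

>>> {"op": "apply_moves", "data": {
  "commands": [
    [0,0,0.03,-0.15,0],
    [0,0,0,-0.3,0],
    [0,0,0,-0.08,0],
    [0,0,0,0,0],
    [0,0,0,0,0],
    [0,0,0,0,0]
  ]
}}

```text
clock: 8.25
position: [0.5448, 0.0628, 0.1336]
ee_rot: [2.22, 2.222, 0.001]
force: [0.1, -0.4, -1.9]
width: 0.232
gripper_force: 20.0
```

```bash
python3 - <<'E'
from h import *
for i in range(3): inhand()
E
```

```text
tcp [544.7  62.9 133.6] pin [545.11  64.1 ] 127 handle [545.08  63.88] 486 mouth [544.57  62.52] 351 mec [array([544.7,  62.8]), np.float64(14.9)]
tcp [544.7  62.8 133.5] pin [545.07  64.13] 127 handle [545.03  63.93] 490 mouth [544.64  62.46] 353 mec [array([544.5,  63.2]), np.float64(14.8)]
tcp [544.6  62.9 133.4] pin [545.03  64.1 ] 128 handle [544.98  63.89] 483 mouth [544.36  62.41] 354 mec [array([544.7,  62.8]), np.float64(14.8)]
```

>>> {"op": "apply_moves", "data": {
  "commands": [
    [0,-0.007,-0.023,0,0],
    [0,0,0,0,0],
    [0,0,0,0,0],
    [0,0,0,-0.03,0],
    [0,0,0,-0.03,0],
    [0,0,0,-0.03,0],
    [0,0,0,-0.03,0],
    [0,0,0,-0.03,0],
    [0,0,0,-0.03,0],
    [0,0,0,0,0]
  ]
}}

```text
clock: 9.65
position: [0.5439, 0.0614, 0.1222]
ee_rot: [-2.22, -2.222, 0.0]
force: [-0.5, -0.7, -1.9]
width: 0.23
gripper_force: 20.0
```

```bash
python3 - <<'E'
from h import *
for i in range(3): inhand()
E
```

```text
tcp [544.   61.4 122.3] pin [544.19  62.65] 125 handle [544.2   62.46] 487 mouth [544.64  62.34] 389 mec [array([544.7,  63. ]), np.float64(14.7)]
tcp [544.1  61.5 122.4] pin [544.3   62.69] 125 handle [544.32  62.52] 481 mouth [544.55  62.36] 384 mec [array([544.8,  63.3]), np.float64(14.8)]
tcp [544.1  61.4 122.4] pin [544.39  62.75] 126 handle [544.36  62.54] 483 mouth [544.75  62.49] 384 mec [array([544.9,  63.4]), np.float64(14.6)]
```

>>> {"op": "apply_moves", "data": {
  "commands": [
    [0,0,0,-0.04,0],
    [0,0,0,-0.04,0],
    [0,0,0,-0.04,0],
    [0,0,0,-0.04,0],
    [0,0,0,-0.04,0],
    [0,0,0,-0.04,0],
    [0,0,0,0,0]
  ]
}}

```text
clock: 10.68
position: [0.5439, 0.0614, 0.1077]
ee_rot: [-2.22, -2.222, 0.0]
force: [-0.5, 0.3, -1.7]
width: 0.233
gripper_force: 20.0
```

>>> {"op": "apply_moves", "data": {
  "commands": [
    [0,0,0,-0.015,0],
    [0,0,0,-0.015,0],
    [0,0,0,-0.008,0],
    [0,0,0,-0.008,0],
    [0,0,0,0,0]
  ]
}}

```text
clock: 11.3
position: [0.544, 0.0615, 0.1052]
ee_rot: [2.22, 2.222, 0.0]
force: [-0.6, -0.4, -1.5]
width: 0.234
gripper_force: 20.0
```

>>> {"op": "apply_moves", "data": {
  "commands": [
    [0,0,0,-0.008,0],
    [0,0,0,0,0]
  ]
}}

```text
clock: 11.55
position: [0.544, 0.0614, 0.1047]
ee_rot: [2.22, 2.222, -0.0]
force: [-0.9, -0.3, -1.9]
width: 0.234
gripper_force: 20.0
```

>>> {"op": "apply_moves", "data": {
  "commands": [
    [0,0,0,-0.008,0],
    [0,0,0,0,0]
  ]
}}

```text
clock: 11.8
position: [0.544, 0.0615, 0.1042]
ee_rot: [2.22, 2.222, 0.0]
force: [-0.2, 0.1, -1.6]
width: 0.23
gripper_force: 20.0
```

>>> {"op": "apply_moves", "data": {
  "commands": [
    [0,0,0,-0.008,0],
    [0,0,0,-0.008,0],
    [0,0,0,0,0]
  ]
}}

```text
clock: 12.18
position: [0.544, 0.0615, 0.1032]
ee_rot: [2.22, 2.222, -0.0]
force: [0.1, 0.1, -1.9]
width: 0.234
gripper_force: 20.0
```

>>> {"op": "apply_moves", "data": {
  "commands": [
    [0,0,0,-0.008,0],
    [0,0,0,-0.008,0],
    [0,0,0,0,0]
  ]
}}

```text
clock: 12.55
position: [0.544, 0.0614, 0.1023]
ee_rot: [2.22, 2.222, -0.0]
force: [0.4, -0.2, -1.8]
width: 0.231
gripper_force: 20.0
```

Past 22 mm with no contact, so the left sleeve is short. I feed it on to the shoulder.

>>> {"op": "apply_moves", "data": {
  "commands": [
    [0,0,0,-0.04,0],
    [0,0,0,-0.04,0],
    [0,0,0,-0.04,0],
    [0,0,0,-0.04,0],
    [0,0,0,-0.03,0],
    [0,0,0,-0.02,0],
    [0,0,0,-0.01,0],
    [0,0,0,0,0]
  ]
}}

```text
clock: 13.55
position: [0.544, 0.0615, 0.0891]
ee_rot: [2.22, 2.222, 0.0]
force: [-0.6, -1.0, -1.6]
width: 0.234
gripper_force: 20.0
```

>>> {"op": "apply_moves", "data": {
  "commands": [
    [0,0,0,-0.008,0],
    [0,0,0,0,0]
  ]
}}

```text
clock: 13.8
position: [0.544, 0.0614, 0.0886]
ee_rot: [2.22, 2.222, 0.0]
force: [0.7, 0.6, -1.3]
width: 0.23
gripper_force: 20.0
```

>>> {"op": "apply_moves", "data": {
  "commands": [
    [0,0,0,-0.008,0],
    [0,0,0,0,0]
  ]
}}

```text
clock: 14.05
position: [0.544, 0.0614, 0.0881]
ee_rot: [2.22, 2.222, -0.0]
force: [1.3, -0.2, -1.2]
width: 0.231
gripper_force: 20.0
```

>>> {"op": "apply_moves", "data": {
  "commands": [
    [0,0,0,-0.008,0],
    [0,0,0,0,0]
  ]
}}

```text
clock: 14.3
position: [0.544, 0.0614, 0.0876]
ee_rot: [-2.22, -2.222, 0.0]
force: [0.6, 0.1, -2.1]
width: 0.232
gripper_force: 20.0
```

>>> {"op": "apply_moves", "data": {
  "commands": [
    [0,0,0,-0.006,0],
    [0,0,0,0,0]
  ]
}}

```text
clock: 14.55
position: [0.544, 0.0614, 0.0873]
ee_rot: [2.22, 2.222, -0.0]
force: [-0.2, 0.6, -1.8]
width: 0.229
gripper_force: 20.0
```

>>> {"op": "apply_moves", "data": {
  "commands": [
    [0,0,0,-0.004,0],
    [0,0,0,0,0]
  ]
}}

```text
clock: 14.8
position: [0.5441, 0.0614, 0.0871]
ee_rot: [2.22, 2.222, 0.0]
force: [-0.4, -0.0, -2.1]
width: 0.23
gripper_force: 20.0
```

>>> {"op": "apply_moves", "data": {
  "commands": [
    [0,0,0,-0.005,0],
    [0,0,0,0,0]
  ]
}}

```text
clock: 15.05
position: [0.5442, 0.0614, 0.087]
ee_rot: [2.22, 2.222, 0.001]
force: [-0.5, -1.2, 2.8]
width: 0.235
gripper_force: 20.0
```

>>> {"op": "apply_moves", "data": {
  "commands": [
    [0,0,0,-0.005,0],
    [0,0,0,0,0]
  ]
}}

```text
clock: 15.3
position: [0.5444, 0.0615, 0.087]
ee_rot: [2.22, 2.222, 0.001]
force: [-1.6, -0.6, 7.0]
width: 0.236
gripper_force: 20.0
```

>>> {"op": "apply_moves", "data": {
  "commands": [
    [0,0,0,-0.005,0],
    [0,0,0,0,0]
  ]
}}

```text
clock: 15.55
position: [0.5445, 0.0615, 0.087]
ee_rot: [2.22, 2.222, 0.002]
force: [-3.0, -0.5, 9.7]
width: 0.234
gripper_force: 20.0
```

The left nozzle comes to a firm stop at the shoulder (TCP 0.0870, as predicted), so it stays. On to the middle one.

>>> {"op": "apply_moves", "data": {
  "commands": [
    [0,0,0,0.05,0],
    [0,0,0,0.25,0],
    [0,0,0,0.4,0],
    [0,0,0,0.3,0],
    [0,0,0,0,0],
    [0,0.015,-0.45,0,0],
    [0,0,-0.5,0,0],
    [0,0,-0.38,0,0],
    [0,0,0,-0.15,0],
    [0,0,0,-0.1,0],
    [0,0,0,0,0],
    [0,0,0,0,0]
  ]
}}

```text
clock: 17.05
position: [0.545, -0.0176, 0.1311]
ee_rot: [-2.219, -2.224, 0.0]
force: [0.2, 0.9, -1.2]
width: 0.232
gripper_force: 20.0
```

```bash
python3 - <<'E'
from h import *
for i in range(3): inhand()
E
```

```text
tcp [545.1 -17.7 131.2] pin [545.33 -16.37] 125 handle [545.31 -16.52] 493 mouth [545.29 -17.58] 360 mec [array([545.1, -16.9]), np.float64(14.8)]
tcp [545.1 -17.9 131.3] pin [545.39 -16.49] 126 handle [545.35 -16.66] 479 mouth [545.13 -17.44] 359 mec [array([545.2, -17. ]), np.float64(14.8)]
tcp [545.1 -18.  131.4] pin [545.44 -16.65] 129 handle [545.38 -16.85] 476 mouth [545.31 -17.71] 360 mec [array([545.2, -17.2]), np.float64(14.8)]
```

>>> {"op": "apply_moves", "data": {
  "commands": [
    [0,0,-0.007,0,0],
    [0,0,0,-0.03,0],
    [0,0,0,-0.03,0],
    [0,0,0,-0.03,0],
    [0,0,0,-0.03,0],
    [0,0,0,-0.02,0],
    [0,0,0,0,0]
  ]
}}

```text
clock: 18.08
position: [0.5448, -0.0188, 0.1226]
ee_rot: [-2.22, -2.222, 0.0]
force: [0.6, -0.3, -2.5]
width: 0.232
gripper_force: 20.0
```

>>> {"op": "apply_moves", "data": {
  "commands": [
    [0,0,0,-0.03,0],
    [0,0,0,0,0]
  ]
}}

```text
clock: 18.32
position: [0.5448, -0.0188, 0.1209]
ee_rot: [-2.22, -2.222, 0.0]
force: [-0.8, 0.1, -0.9]
width: 0.233
gripper_force: 20.0
```

>>> {"op": "apply_moves", "data": {
  "commands": [
    [0,0,0,-0.04,0],
    [0,0,0,-0.04,0],
    [0,0,0,-0.04,0],
    [0,0,0,-0.04,0],
    [0,0,0,-0.04,0],
    [0,0,0,-0.02,0],
    [0,0,0,-0.01,0],
    [0,0,0,0,0]
  ]
}}

```text
clock: 19.32
position: [0.545, -0.0188, 0.1072]
ee_rot: [2.22, 2.222, 0.0]
force: [-0.3, -0.1, -0.9]
width: 0.233
gripper_force: 20.0
```

>>> {"op": "apply_moves", "data": {
  "commands": [
    [0,0,0,-0.008,0],
    [0,0,0,-0.008,0],
    [0,0,0,0,0]
  ]
}}

```text
clock: 19.7
position: [0.5449, -0.0188, 0.1062]
ee_rot: [-2.22, -2.222, 0.0]
force: [-0.7, -0.5, -2.3]
width: 0.233
gripper_force: 20.0
```

>>> {"op": "apply_moves", "data": {
  "commands": [
    [0,0,0,-0.008,0],
    [0,0,0,0,0]
  ]
}}

```text
clock: 19.95
position: [0.5449, -0.0188, 0.1057]
ee_rot: [2.22, 2.222, -0.0]
force: [-0.1, 0.6, -2.2]
width: 0.234
gripper_force: 20.0
```

>>> {"op": "apply_moves", "data": {
  "commands": [
    [0,0,0,-0.008,0],
    [0,0,0,0,0]
  ]
}}

```text
clock: 20.2
position: [0.5449, -0.0188, 0.1052]
ee_rot: [-2.22, -2.222, 0.0]
force: [-0.1, -0.0, -1.8]
width: 0.23
gripper_force: 20.0
```

>>> {"op": "apply_moves", "data": {
  "commands": [
    [0,0,0,-0.008,0],
    [0,0,0,0,0]
  ]
}}

```text
clock: 20.45
position: [0.5449, -0.0188, 0.1047]
ee_rot: [-2.22, -2.222, 0.0]
force: [-0.7, -0.8, -2.3]
width: 0.235
gripper_force: 20.0
```

>>> {"op": "apply_moves", "data": {
  "commands": [
    [0,0,0,-0.008,0],
    [0,0,0,0,0]
  ]
}}

```text
clock: 20.7
position: [0.5449, -0.0188, 0.1043]
ee_rot: [2.22, 2.222, 0.0]
force: [-0.0, 0.3, -2.2]
width: 0.232
gripper_force: 20.0
```

>>> {"op": "apply_moves", "data": {
  "commands": [
    [0,0,0,-0.006,0],
    [0,0,0,0,0]
  ]
}}

```text
clock: 20.95
position: [0.5449, -0.0188, 0.1039]
ee_rot: [-2.22, -2.222, 0.0]
force: [0.2, -0.2, -1.5]
width: 0.231
gripper_force: 20.0
```

>>> {"op": "apply_moves", "data": {
  "commands": [
    [0,0,0,-0.008,0],
    [0,0,0,-0.008,0],
    [0,0,0,0,0]
  ]
}}

```text
clock: 21.32
position: [0.5449, -0.0188, 0.1029]
ee_rot: [-2.22, -2.222, 0.0]
force: [-0.3, -0.4, -1.7]
width: 0.233
gripper_force: 20.0
```

>>> {"op": "apply_moves", "data": {
  "commands": [
    [0,0,0,-0.01,0],
    [0,0,0,-0.01,0],
    [0,0,0,0,0]
  ]
}}

```text
clock: 21.7
position: [0.5449, -0.0188, 0.1017]
ee_rot: [-2.22, -2.223, 0.0]
force: [0.3, -0.6, -1.6]
width: 0.233
gripper_force: 20.0
```

Middle sleeve is short too. From 0.1017 I go down to about 0.0880, then fine steps.

>>> {"op": "apply_moves", "data": {
  "commands": [
    [0,0,0,-0.04,0],
    [0,0,0,-0.04,0],
    [0,0,0,-0.04,0],
    [0,0,0,-0.04,0],
    [0,0,0,-0.04,0],
    [0,0,0,-0.02,0],
    [0,0,0,-0.01,0],
    [0,0,0,0,0]
  ]
}}

```text
clock: 22.7
position: [0.545, -0.0188, 0.088]
ee_rot: [2.22, 2.222, 0.0]
force: [-0.7, 0.0, -2.2]
width: 0.233
gripper_force: 20.0
```

>>> {"op": "apply_moves", "data": {
  "commands": [
    [0,0,0,-0.005,0],
    [0,0,0,-0.005,0],
    [0,0,0,0,0]
  ]
}}

```text
clock: 23.08
position: [0.5449, -0.0188, 0.0874]
ee_rot: [2.22, 2.222, 0.0]
force: [0.3, -0.0, -2.6]
width: 0.235
gripper_force: 20.0
```

>>> {"op": "apply_moves", "data": {
  "commands": [
    [0,0,0,-0.005,0],
    [0,0,0,-0.005,0],
    [0,0,0,0,0]
  ]
}}

```text
clock: 23.45
position: [0.5451, -0.0188, 0.087]
ee_rot: [2.22, 2.222, 0.001]
force: [-1.1, 0.4, 2.2]
width: 0.235
gripper_force: 20.0
```

>>> {"op": "apply_moves", "data": {
  "commands": [
    [0,0,0,-0.005,0],
    [0,0,0,0,0]
  ]
}}

```text
clock: 23.7
position: [0.5453, -0.0188, 0.087]
ee_rot: [2.22, 2.222, 0.001]
force: [-1.8, 0.2, 6.0]
width: 0.233
gripper_force: 20.0
```

>>> {"op": "apply_moves", "data": {
  "commands": [
    [0,0,0,-0.004,0],
    [0,0,0,0,0]
  ]
}}

```text
clock: 23.95
position: [0.5453, -0.0188, 0.0869]
ee_rot: [2.22, 2.222, 0.001]
force: [-1.9, -0.6, 8.7]
width: 0.232
gripper_force: 20.0
```

>>> {"op": "apply_moves", "data": {
  "commands": [
    [0,0,0,0.05,0],
    [0,0,0,0.25,0],
    [0,0,0,0.4,0],
    [0,0,0,0.3,0],
    [0,0,0,0,0],
    [0,0.01,-0.45,0,0],
    [0,0,-0.5,0,0],
    [0,0,-0.375,0,0],
    [0,0,0,-0.15,0],
    [0,0,0,-0.1,0],
    [0,0,0,0,0],
    [0,0,0,0,0]
  ]
}}

```text
clock: 25.45
position: [0.5456, -0.0975, 0.1311]
ee_rot: [-2.219, -2.224, 0.0]
force: [-0.3, 0.8, -1.7]
width: 0.233
gripper_force: 20.0
```

```bash
python3 - <<'E'
from h import *
for i in range(3): inhand()
E
```

```text
tcp [545.7 -97.6 131.3] pin [545.9  -96.15] 127 handle [545.88 -96.38] 483 mouth [545.6  -97.43] 362 mec [array([545.7, -96.9]), np.float64(14.8)]
tcp [545.7 -97.8 131.4] pin [546.04 -96.33] 124 handle [546.02 -96.56] 483 mouth [545.9  -97.69] 356 mec [array([545.7, -96.5]), np.float64(14.7)]
tcp [545.8 -97.9 131.4] pin [546.02 -96.56] 125 handle [546.01 -96.76] 492 mouth [545.78 -97.56] 364 mec [array([545.6, -97. ]), np.float64(14.8)]
```

Same pattern as before (final pin y about -96.7, mouth about -97.1), so a tiny correction and down.

>>> {"op": "apply_moves", "data": {
  "commands": [
    [0,-0.005,-0.007,0,0],
    [0,0,0,-0.03,0],
    [0,0,0,-0.03,0],
    [0,0,0,-0.03,0],
    [0,0,0,-0.03,0],
    [0,0,0,-0.03,0],
    [0,0,0,0,0]
  ]
}}

```text
clock: 26.48
position: [0.5451, -0.0987, 0.122]
ee_rot: [-2.22, -2.222, 0.0]
force: [-0.4, -0.9, -2.4]
width: 0.229
gripper_force: 20.0
```

>>> {"op": "apply_moves", "data": {
  "commands": [
    [0,0,0,-0.03,0],
    [0,0,0,0,0]
  ]
}}

```text
clock: 26.72
position: [0.5451, -0.0987, 0.1203]
ee_rot: [-2.22, -2.222, 0.0]
force: [-0.2, 0.7, -1.0]
width: 0.234
gripper_force: 20.0
```

>>> {"op": "apply_moves", "data": {
  "commands": [
    [0,0,0,-0.04,0],
    [0,0,0,-0.04,0],
    [0,0,0,-0.04,0],
    [0,0,0,-0.04,0],
    [0,0,0,-0.04,0],
    [0,0,0,-0.02,0],
    [0,0,0,-0.01,0],
    [0,0,0,0,0]
  ]
}}

```text
clock: 27.72
position: [0.5452, -0.0987, 0.1066]
ee_rot: [2.22, 2.222, 0.0]
force: [-0.1, -0.1, -1.9]
width: 0.23
gripper_force: 20.0
```

>>> {"op": "apply_moves", "data": {
  "commands": [
    [0,0,0,-0.008,0],
    [0,0,0,-0.006,0],
    [0,0,0,0,0]
  ]
}}

```text
clock: 28.1
position: [0.5452, -0.0987, 0.1058]
ee_rot: [-2.22, -2.222, -0.0]
force: [-0.8, 0.0, -0.9]
width: 0.233
gripper_force: 20.0
```

>>> {"op": "apply_moves", "data": {
  "commands": [
    [0,0,0,-0.005,0],
    [0,0,0,-0.005,0],
    [0,0,0,0,0]
  ]
}}

```text
clock: 28.48
position: [0.5452, -0.0987, 0.1052]
ee_rot: [2.22, 2.222, 0.0]
force: [-0.8, -0.5, -1.7]
width: 0.235
gripper_force: 20.0
```

>>> {"op": "apply_moves", "data": {
  "commands": [
    [0,0,0,-0.005,0],
    [0,0,0,0,0]
  ]
}}

```text
clock: 28.72
position: [0.5454, -0.0987, 0.105]
ee_rot: [2.22, 2.222, 0.0]
force: [-0.5, 0.1, 0.8]
width: 0.24
gripper_force: 20.0
```

>>> {"op": "apply_moves", "data": {
  "commands": [
    [0,0,0,-0.005,0],
    [0,0,0,0,0]
  ]
}}

```text
clock: 28.98
position: [0.5456, -0.0988, 0.105]
ee_rot: [2.22, 2.222, 0.001]
force: [-0.4, 0.5, 4.7]
width: 0.233
gripper_force: 20.0
```

>>> {"op": "apply_moves", "data": {
  "commands": [
    [0,0,0,-0.005,0],
    [0,0,0,0,0]
  ]
}}

```text
clock: 29.22
position: [0.5458, -0.0989, 0.1049]
ee_rot: [2.22, 2.222, 0.001]
force: [-1.0, 0.3, 7.4]
width: 0.231
gripper_force: 20.0
```

Right nozzle: firm stop at 20 mm, so it has the long sleeve. First the gauge goes back.

>>> {"op": "apply_moves", "data": {
  "commands": [
    [0,0,0,0.05,0],
    [0,0,0,0.3,0],
    [0,0,0,0.4,0],
    [0,0,0,0,0],
    [0,-0.16,-0.5,0,0],
    [0,-0.2,-0.7,0,0],
    [0,-0.2,-0.7,0,0],
    [0,-0.2,-0.7,0,0],
    [0,-0.16,-0.5,0,0],
    [0,-0.06,-0.28,-0.2,0],
    [0,0,0,-0.4,0],
    [0,0,0,0,0]
  ]
}}

```text
clock: 30.72
position: [0.4846, -0.3004, 0.1108]
ee_rot: [-2.218, -2.219, 0.003]
force: [0.4, -0.3, -1.9]
width: 0.233
gripper_force: 20.0
```

>>> {"op": "apply_moves", "data": {
  "commands": [
    [0,0,0,0,0],
    [0,0,0,0,0]
  ]
}}

```text
clock: 30.98
position: [0.487, -0.3015, 0.114]
ee_rot: [2.219, 2.222, 0.001]
force: [0.5, -0.3, -1.4]
width: 0.229
gripper_force: 20.0
```

```bash
python3 - <<'E'
from h import *
for i in range(2): inhand()
im,d,K,Rc,o,p=snap("wrist"); P=cloud(d,K,Rc,o)*1000
a=cv2.resize(im[150:290,200:360],None,fx=4,fy=4,interpolation=cv2.INTER_CUBIC)[:,:,::-1]; cv2.imwrite("pics/w4.png",a)
E
```

```text
tcp [ 487.  -301.5  114. ] pin [ 487.37 -300.17] 128 handle [ 487.29 -300.38] 478 mouth [ 486.84 -307.82] 31 mec [array([ 487.4, -296.7]), np.float64(7.2)]
tcp [ 487.  -301.5  113.9] pin [ 487.37 -300.15] 127 handle [ 487.26 -300.36] 482 mouth [ 487.96 -307.92] 30 mec [array([ 487.3, -296.4]), np.float64(7.2)]
```

View pics/w4.png

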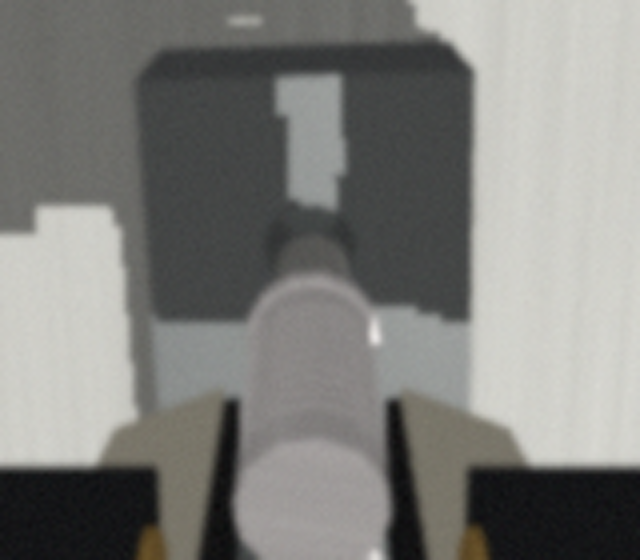

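The pin hangs right over the dark hole, seen at about (312,225) in the crop. Small x correction, then down.

>>> {"op": "apply_moves", "data": {
  "commands": [
    [0,-0.01,0,0,0],
    [0,0,0,-0.1,0],
    [0,0,0,-0.06,0],
    [0,0,0,-0.04,0],
    [0,0,0,-0.04,0],
    [0,0,0,-0.04,0],
    [0,0,0,0,0]
  ]
}}

```text
clock: 32.0
position: [0.4857, -0.3014, 0.0963]
ee_rot: [-2.22, -2.222, 0.0]
force: [-0.3, -0.1, -2.1]
width: 0.235
gripper_force: 20.0
```

>>> {"op": "apply_moves", "data": {
  "commands": [
    [0,0,0,-0.05,0],
    [0,0,0,-0.1,0],
    [0,0,0,-0.1,0],
    [0,0,0,-0.1,0],
    [0,0,0,-0.1,0],
    [0,0,0,-0.06,0],
    [0,0,0,-0.02,0],
    [0,0,0,0,0]
  ]
}}

```text
clock: 33.0
position: [0.4858, -0.3016, 0.0647]
ee_rot: [2.22, 2.222, 0.0]
force: [0.5, 0.0, -2.1]
width: 0.235
gripper_force: 20.0
```

>>> {"op": "apply_moves", "data": {
  "commands": [
    [0,0,0,-0.012,0],
    [0,0,0,-0.01,0],
    [0,0,0,-0.006,0],
    [0,0,0,-0.004,0],
    [0,0,0,0,0]
  ]
}}

```text
clock: 33.62
position: [0.486, -0.3016, 0.063]
ee_rot: [2.22, 2.222, 0.0]
force: [-1.5, 0.5, 3.4]
width: 0.234
gripper_force: 20.0
```

>>> {"op": "apply_moves", "data": {
  "commands": [
    [60,0,0,0.004,0],
    [60,0,0,0,0],
    [60,0,0,0,0],
    [60,0,0,0.3,0],
    [60,0,0,0.7,0],
    [60,0,0,0.9,0],
    [60,0,0,0.7,0],
    [60,0,0,0,0],
    [60,0,0,0,0]
  ]
}}

```text
clock: 34.75
position: [0.4856, -0.3013, 0.2192]
ee_rot: [2.22, 2.222, 0.001]
force: [0.3, 0.1, 0.2]
width: 0.598
gripper_force: 0.0
```

```bash
python3 - <<'E'
from h import *
s=observe(); print(s["position"].round(4),s["width"],rings(.105,.121),rings(.105,.121))
E
```

```text
[ 0.4856 -0.3013  0.2192] 0.5983551775336604 [[486.0, -300.1, 11.1, 115.1, 360.0], [489.3, -379.8, 13.9, 115.0, 466.0]] [[486.2, -299.9, 11.0, 115.1, 360.0], [489.1, -379.7, 13.7, 115.0, 474.0]]
```

Gauge is home (top at 115.1 mm, as before). Now the right nozzle.

>>> {"op": "apply_moves", "data": {
  "commands": [
    [60,0.2,0.6,0,0],
    [60,0.2,0.7,0,0],
    [60,0.2,0.7,0,0],
    [60,0.2,0.7,0,0],
    [60,0.2,0.7,-0.3,0],
    [60,0,0,-0.7,0],
    [60,0,0,-0.7,0],
    [60,0,0,-0.3,0],
    [60,0,0,0,0],
    [60,0,0,0,0]
  ]
}}

```text
clock: 36.1
position: [0.546, -0.0978, 0.0994]
ee_rot: [2.221, 2.222, -0.0]
force: [-0.3, 0.2, 0.7]
width: 0.599
gripper_force: 0.0
```

```bash
python3 - <<'E'
from h import *
s=observe(); print(s["position"].round(4),s["width"],rings(.069,.078))
E
```

```text
[ 0.546  -0.0978  0.0994] 0.5993673724864652 [[545.1, 57.6, 13.9, 72.9, 523.0], [545.4, -17.4, 14.9, 73.0, 903.0], [545.8, -97.0, 14.8, 72.8, 700.0]]
```

>>> {"op": "apply_moves", "data": {
  "commands": [
    [60,-0.005,0.013,-0.3,0],
    [60,0,0,-0.4,0],
    [60,0,0,-0.25,0],
    [60,0,0,-0.12,0],
    [60,0,0,0,0],
    [0,0,0,0,0],
    [0,0,0,0,0],
    [0,0,0,0,0],
    [0,0,0,0,0]
  ],
  "newtons": 30
}}

```text
clock: 37.28
position: [0.5456, -0.0968, 0.0351]
ee_rot: [2.22, 2.222, 0.0]
force: [-0.8, -0.1, 3.6]
width: 0.298
gripper_force: 30.0
```

>>> {"op": "apply_moves", "data": {
  "commands": [
    [0,0,0,0,0],
    [0,0,0,0,0]
  ]
}}

```text
clock: 37.52
position: [0.5457, -0.0967, 0.035]
ee_rot: [2.22, 2.222, 0.0]
force: [-0.7, 0.3, 5.3]
width: 0.298
gripper_force: 30.0
```

```bash
python3 - <<'E'
from h import *
s=observe(); print(s["position"].round(4),s["width"],s["force"],rings(.069,.078),(np.array(s["ee_rot"])).round(4))
E
```

```text
[ 0.5457 -0.0967  0.035 ] 0.29819293285296616 [-0.67791486  0.27403212  5.32567596] [[545.3, -17.3, 14.9, 73.0, 1780.0], [545.8, -88.7, 23.5, 72.9, 1455.0]] [2.2204e+00 2.2222e+00 5.0000e-04]
```

>>> {"op": "apply_moves", "data": {
  "commands": [
    [0,0,0,0.1,0],
    [0,0,0,0.3,0],
    [0,0,0,0.5,0],
    [0,0,0,0.6,0],
    [0,0,0,0.4,0],
    [0,0,0.3,0,0],
    [0,0,0.6,0,0],
    [0,-0.1,0.7,0,0],
    [0,-0.2,0.7,0,0],
    [0,-0.3,0.7,0,0],
    [0,-0.3,0.7,0,0],
    [0,-0.3,0.7,0,0]
  ]
}}

```text
clock: 39.08
position: [0.4714, 0.1697, 0.1478]
ee_rot: [-2.218, -2.223, 0.002]
force: [0.4, 0.9, -3.6]
width: 0.299
gripper_force: 30.0
```

>>> {"op": "apply_moves", "data": {
  "commands": [
    [0,-0.2,0.7,0,0],
    [0,-0.2,0.7,0,0],
    [0,-0.06,0.7,0,0],
    [0,0,0.3,0,0],
    [0,0,0,0,0],
    [0,0,0,0,0]
  ]
}}

```text
clock: 39.83
position: [0.4459, 0.3095, 0.1484]
ee_rot: [2.222, 2.22, -0.002]
force: [0.1, -1.1, -3.2]
width: 0.296
gripper_force: 30.0
```

```bash
python3 - <<'E'
from h import *
s=observe(); print(s["position"].round(4),s["width"],s["force"].round(1))
im,d,K,Rc,o,p=snap("wrist","w5.png"); P=cloud(d,K,Rc,o)
q=P[(P[...,2]>.058)&(P[...,2]<.07)&(P[...,1]>.2)]*1000; print("rim",q.min(0).round(0),q.max(0).round(0),[np.round(v,1) for v in cv2.minAreaRect(q[:,:2].astype(np.float32))])
E
```

```text
[0.4459 0.3095 0.1484] 0.29581649909987184 [ 0.1 -1.1 -3.2]
rim [335. 213.  58.] [742. 457.  70.] [array([536.9, 331. ]), array([380.7, 210.4]), np.float64(9.8)]
```

View pics/w5.png

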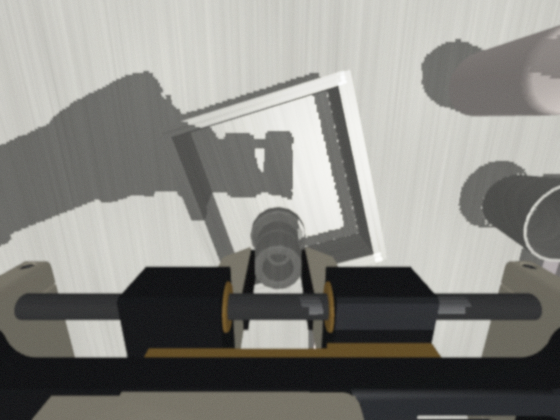

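The nozzle hangs upright at about (278,240). The pan's corners are at about (174,135), (345,75) and (380,258). I check the pan's centre from the corners.

```bash
python3 - <<'E'
from h import *
im,d,K,Rc,o,p=snap("wrist")
c=[ray(u,v,.065,K,Rc,o)[:2]*1000 for u,v in((174,135),(345,73),(382,258))]
print(np.round(c,1),"centre",((c[0]+c[2])/2).round(1),np.linalg.norm(c[0]-c[1]),np.linalg.norm(c[1]-c[2])); print(observe()["position"])
E
```

```text
[[352.2 378.6]
 [504.5 429.9]
 [555.  254.4]] centre [453.6 316.5] 160.78867687415925 182.59554106237655
[0.44621771 0.30950836 0.1487251 ]
```

Centre about (452,317) and the side lengths fit. I shift and lower.

>>> {"op": "apply_moves", "data": {
  "commands": [
    [0,0.08,0.1,0,0],
    [0,0,0,-0.4,0],
    [0,0,0,-0.6,0],
    [0,0,0,-0.5,0],
    [0,0,0,-0.3,0],
    [0,0,0,-0.15,0],
    [0,0,0,-0.05,0],
    [0,0,0,0,0],
    [0,0,0,0,0]
  ]
}}

```text
clock: 41.05
position: [0.4512, 0.3176, 0.0295]
ee_rot: [2.22, 2.222, 0.002]
force: [0.5, -0.9, -3.3]
width: 0.301
gripper_force: 30.0
```

>>> {"op": "apply_moves", "data": {
  "commands": [
    [0,0,0,-0.04,0],
    [0,0,0,-0.03,0],
    [0,0,0,0,0]
  ]
}}

```text
clock: 41.42
position: [0.4506, 0.3172, 0.0245]
ee_rot: [-2.22, -2.223, 0.0]
force: [0.1, -0.2, -2.7]
width: 0.3
gripper_force: 30.0
```

>>> {"op": "apply_moves", "data": {
  "commands": [
    [0,0,0,-0.01,0],
    [0,0,0,0,0]
  ]
}}

```text
clock: 41.68
position: [0.4508, 0.3174, 0.0241]
ee_rot: [-2.22, -2.222, -0.0]
force: [-0.1, -0.1, -0.4]
width: 0.296
gripper_force: 30.0
```

>>> {"op": "apply_moves", "data": {
  "commands": [
    [0,0,0,-0.006,0],
    [0,0,0,0,0],
    [55,0,0,0,0],
    [55,0,0,0,0],
    [55,0,0,0,0],
    [55,0,0,0.2,0],
    [55,0,0,0.4,0],
    [55,0,0,0.7,0],
    [55,0,0,0.8,0],
    [55,0,0,0.8,0],
    [55,0,0,0,0]
  ]
}}

```text
clock: 43.05
position: [0.453, 0.3185, 0.2022]
ee_rot: [2.221, 2.222, 0.012]
force: [0.3, 0.9, 0.1]
width: 0.548
gripper_force: 0.0
```

```bash
python3 - <<'E'
from h import *
s=observe(); print(s["position"].round(4),s["clock"],s["width"],rings(.056,.071))
snap("scene","s2.png")
im,d,K,Rc,o,p=snap("top"); P=cloud(d,K,Rc,o)*1000
for n,(x,y,z) in dict(l=(544.6,62.6,73),m=(545.2,-17,73),r=(545.7,-97,73),g=(486.5,-300,115),pan=(451,317,62)).items():
    m=(np.hypot(P[...,0]-x,P[...,1]-y)<22)&(np.abs(P[...,2]-z)<6); print(n,m.sum(),P[m].mean(0).round(1) if m.any() else "")
E
```

```text
[0.453  0.3185 0.2022] 43.05 0.5482611487881306 [[454.4, 319.7, 124.2, 65.2, 4185.0], [450.9, 317.1, 14.7, 61.8, 345.0], [374.6, 287.6, 41.3, 65.0, 631.0]]
l 86 [543.5  61.8  72.5]
m 87 [544.  -17.8  72.8]
r 0 
g 81 [ 485.1 -299.8  114.6]
pan 94 [449.7 315.2  61.3]
```

View pics/s2.png

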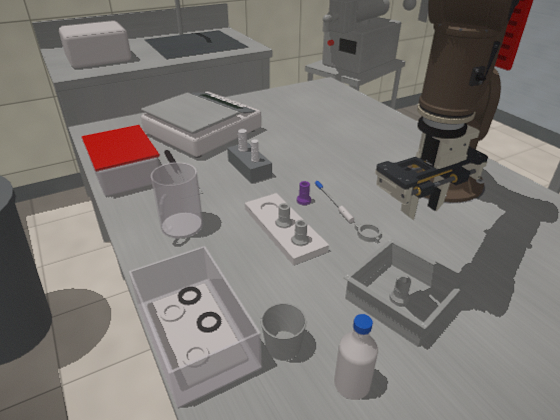

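The right nozzle stands upright in the pan at (401,290), with its mouth level at 62 mm. The other two are in their pockets at (285,213) and (301,231), the gauge is home at (254,152), and the bystanders are untouched.

```bash
python3 -c "
from cell import arm; print(arm.sign_off())"
```

```text
the job is handed in; nothing more can be done
None
```

The job is handed in at about 43 s: the left and middle nozzles took the gauge to its shoulder and stay in their pockets, the right one stopped it at 20 mm and now stands upright in the pan, and the gauge is back fully home.

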